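# Slide the tube carriage past the spring bolt

## Task

Hold the long spring plate beside the track down with a fingertip, and while it stays down push the carriage with the copper stub along the track, over the lowered bolt, until it is fully home against the end stop. Then let the plate go so that the bolt springs up behind the carriage. Push only: do not lift or tip the carriage, and leave the jar, the coupling and the spanner alone.

Things in the scene. Friction and masses are not known exactly. Their poses are not given: they have to be found in the camera images.
- track: Fixed track on the bench, 270 mm long along its y. Origin: on the bench under the channel's centre line. z up; the carriage must slide towards +y; the spring plate lies on the +x side. Channel floor 10 mm above the bench, 39 mm wide, between aluminium rails (6 mm thick, tops 24 mm above the bench). The plate's housing is 20 mm high.
- stop_face (a point): Centre of the end stop's face (looks to track -y), at track y = 121 mm, 28 mm above the bench. The end stop is a dark steel block across the channel, top 46 mm above the bench.
- bolt (a point): Centre of the bolt's top: a steel bar across the channel, 12 mm wide along y (track y 24 to 36 mm), that stands 10 mm proud of the channel floor and blocks the carriage. It is one rigid piece with the spring plate and goes down with it.
- release_bar (a joint): Height of spring plate and bolt (one rigid piece that moves only straight down and up, wherever along the plate it is pressed), in m: 0 = up, 0.015 = fully down. At 0.010 the bolt is level with the channel floor; hold it at 0.012 or more while sliding. Spring about 2 N at the top, 4.5 N fully down. Let go, it springs up unless the carriage is over the bolt.
- plate_mid (a point): Centre of the flat top of the bare steel spring plate: track x = 46 mm, y = -52.5 mm; it moves with the plate. The plate is 36 mm wide (track x 28 to 64 mm) and 195 mm long (track y -150 to 45 mm); its top is 43 mm above the bench when up, 28 mm when fully down.
- carriage: Loose dark steel carriage, about 0.9 kg, in the channel. Origin: centre of its underside; axes as the track's. Body 36 mm wide, 80 mm long (y -40 to 40), 30 mm high, 1.5 mm play at each side, slides easily (about 2 N). Starts with its front 8 to 40 mm short of the bolt; at home against the end stop its origin is at track y = 81 mm and its rear is 5 mm past the bolt.
- push_face (a point): Centre of the free rear face of the carriage's wing, at carriage x = 46, y = -40, z = 47 mm. The wing is a flat bar, 8 mm thick, that sticks out over the spring plate to x = 64 mm, 47 to 67 mm above the bench, so it passes above the plate without touching. A finger standing on the plate behind it can push it towards track +y.
- stub_top (a point): Centre of the top of the copper tube stub (22 mm, with a 26 mm collar) fixed on the carriage, 70 mm above the bench, 15 mm ahead of the carriage's middle.
- paste_jar: White plastic jar with black lid, 52 mm across, 50 mm high, loose on the bench, 0.15 kg; origin at the centre of its underside. Leave alone.
- coupling: Loose copper tube coupling standing on end, 36 mm across, 40 mm high; origin at the centre of its underside. Leave alone.
- spanner: Loose steel spanner 150 mm long lying on the bench; origin under its middle, long axis x. Leave alone.
Things that resemble listed ones, but are neither listed nor needed, are in the scene too. There is more than one size of the carriage; the job needs the smallest.

How it is judged:
On the way, in this order (a step that is already met when the one before it is completed fails the run):
1. the spring plate is held down (bolt below the channel floor) while the carriage is still short of the bolt (value of joint release_bar above 0.0105 m and y of carriage in the frame of track below -0.008 m), for 0.2 s.
2. the carriage is over the bolt with the plate still held down (joint release_bar above 0.0115, lower than the carriage alone would keep it) (value of joint release_bar above 0.0115 m and y of carriage in the frame of track between 0.02 and 0.07 m), for 0.1 s.
At the end, for the whole second after the job is handed in: The carriage stands upright and at rest in the channel within 3.5 mm of the end stop (origin beyond track y = 77.5 mm), and the release bar has sprung up behind it (joint below 0.003) (y of carriage in the frame of track above 0.0775 m and value of joint release_bar below 0.003 m and z of carriage in the frame of track below 0.013 m and angle between carriage's own z axis and vertical below 0.05 rad and linear speed of carriage below 0.01 m/s); the robot touches nothing.
It fails at once if the carriage is lifted more than 8 mm off the channel floor or tipped more than 0.12 rad (z of carriage in the frame of track above 0.018 m or angle between carriage's own z axis and vertical above 0.12 rad).
It fails at once if the jar, coupling or spanner is moved more than 20 mm (distance of any of paste_jar, coupling, spanner from where it was at the start of the episode above 0.02 m).
It also fails if it takes over 38 s, if anything falls off the work surface, if the arm or the gripper's body presses on something with over 40 N, if the wrist force passes 120 N, or if a joint passes its speed limit or range.

## Robot

A 6-joint arm with a two-finger parallel gripper is mounted at the origin on the work surface. World frame = base frame: x ahead of the robot, y to its left, z up, the work surface at z = 0. Lengths are in m, angles in rad, forces in N, time in s.
With the tool pointing down it reaches from about 0.325 to 0.85 m from the base axis. Payload 15.5 kg.
Tool frame: the origin (TCP) lies on the centre line of the jaws, within the pads' length; the fingertips stand 14 mm ahead of it and the grasp point (between the pads) lies 5 mm behind it; z points along the fingers, y is the line along which they close (so a half turn about z gives the same grasp; the last joint's range is limited). The gripper opens to 91 mm and grips with 3 to 60 N. Pads are 32 mm wide; open, the fingers measure 118 mm over their backs; the gripper's body (76 mm by 178 mm) begins 60 mm behind the grasp point.
Start: joints at [-1.405, 0.494, 1.345, -0, 1.302, -0.096], TCP at [0.161, -0.604, 0.228] pointing down, gripper open.
Joint ranges: [-2.91, 2.91], [-0.82, 2.16], [0.22, 2.67], [-1.22, 4.37], [0.12, 2.79], [-3.08, 3.08]. Speed limits (rad/s): [1.89, 1.89, 2.57, 3.01, 3.01, 3.01].

## Interface

Orientations are given as [roll, pitch, yaw] about the fixed x, y, z axes, in that order (R = Rz(yaw) Ry(pitch) Rx(roll)).
In Python, from cell import * gives the robot as it stands.
- The arm moves only by the shell command python3 -m creep 'ROWS' [FORCE]. ROWS is JSON, a list of rows, each a list of 5 numbers: the closure, from -1 (fully open) to 1 (shut), so that 0 is half open, then the shift along the tool's x, y, z in m, then the turn about the tool's z in rad. A call has 1 to 12 rows; each row is the pose to reach, as a shift and turn from the pose commanded when the call began, along the tool's axes at that moment; what a row does not reach only later rows make up. A row lasts 1/8 s, in which the tool goes at most 62.5 mm and 10.7 degrees, less where a joint would pass 70% of its speed; a pose out of reach is approached as far as the arm can. A call with a gripper value outside its range is refused whole. The fingers move at their own pace and stop on an object; FORCE is the grip in N (left out, the last holds). Time passes only in rows, so rows that repeat a pose let the fingers close. It gives the time, the measured TCP pose, the force, the opening and the grip force at its end, in the units of the state.
- get_obs(): the state, without advancing time (a new reading comes with each control period).
- get_image(name): name is "side" or "top" or "wrist"; returns the picture (400x640x3 uint8, red, green, blue); there is no depth.
- camera_model(name): a dict with "fx", "fy", "cx", "cy" (pixels), "world_from_camera" (4x4, takes a point from camera to world coordinates). Camera axes: x right, y down, z forward; pixel columns grow to the right and rows downward; lengths in m; the calibration is good to about 2 mm. A picture is of the moment at which its call begins: read the wrist's pose just before it. camera_model takes no time and is no camera call; for the wrist camera it gives the pose at the moment of the call.
- finish_job(): hands the job in; it is judged then, once.
The state is a dict: "t": time; "joint_pos": joint angles; "joint_vel": joint speeds; "tau": joint torques, N m; "position": TCP position; "eef_rot": TCP orientation; "wrist_force": force on the tool from outside, world axes, zero at the start; "moment": the same for the moment, N m; "opening": finger opening in m; "finger_force": force on a finger pad.
Only numpy, scipy, OpenCV 4.12 (cv2) and the standard library are available. Lean on these libraries where they do the work, as an engineer would, in place of code of your own. Each camera call takes 0.05 s, during which the arm holds its last target. There are 200 camera calls.

## Working session

There is one attempt and no reset: what is moved stays moved. The work goes in short steps, Python scripts to look and compute and a shell command to move; the robot and the scene stay as the last step left them, time stands still between calls to the robot, and variables do not carry over. Pictures are saved under pics/ and viewed, at most 10 in all, crops included, and the job is handed in when it is done.

```bash
mkdir -p pics; python3 - <<'E'
from cell import *
import cv2,numpy as np
np.set_printoptions(precision=4,suppress=True)
for n in("top","side"):
    m=camera_model(n);print(n,m)
    cv2.imwrite(f"pics/{n}0.png",get_image(n)[:,:,::-1])
o=get_obs();print(o)
E
```

```text
top {'fx': 497.8488787605263, 'fy': 497.8488787605263, 'cx': 324.65902571852627, 'cy': 201.69056443962597, 'world_from_camera': array([[ 0.0296, -0.9814,  0.1899,  0.417 ],
       [-0.9995, -0.0275,  0.0137,  0.0265],
       [-0.0082, -0.1902, -0.9817,  0.9316],
       [ 0.    ,  0.    ,  0.    ,  1.    ]])}
side {'fx': 374.74288591017836, 'fy': 374.74288591017836, 'cx': 319.79363394827243, 'cy': 195.13125407356324, 'world_from_camera': array([[-0.8117, -0.3119,  0.4939,  0.2613],
       [-0.5837,  0.4007, -0.7062,  0.4904],
       [ 0.0223, -0.8615, -0.5073,  0.4054],
       [ 0.    ,  0.    ,  0.    ,  1.    ]])}
{'t': 0.1, 'joint_pos': array([-1.4055,  0.4941,  1.3461,  0.    ,  1.3025, -0.0955]), 'joint_vel': array([ 0.001 ,  0.0004, -0.0026, -0.0001,  0.    ,  0.0005]), 'tau': array([ -0.001 , -88.0243, -38.2542,   0.0707,   0.0483,  -0.    ]), 'position': array([ 0.1611, -0.6035,  0.2274]), 'eef_rot': array([-3.1405, -0.0001,  0.2608]), 'wrist_force': array([0.2283, 0.9453, 0.8089]), 'moment': array([-0.0259, -0.0531, -0.0461]), 'finger_force': 0.0, 'opening': 0.09102390602111463}
```

View pics/top0.png

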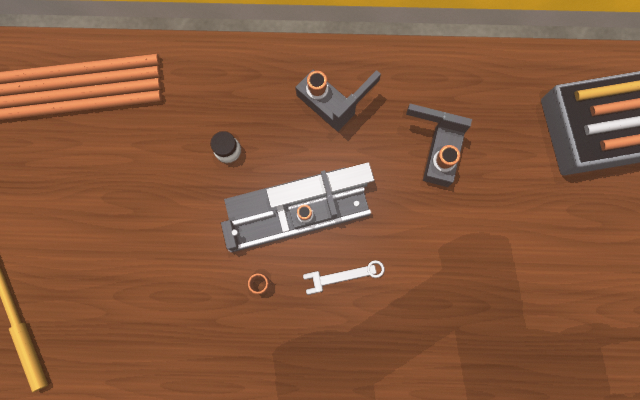

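View pics/side0.png

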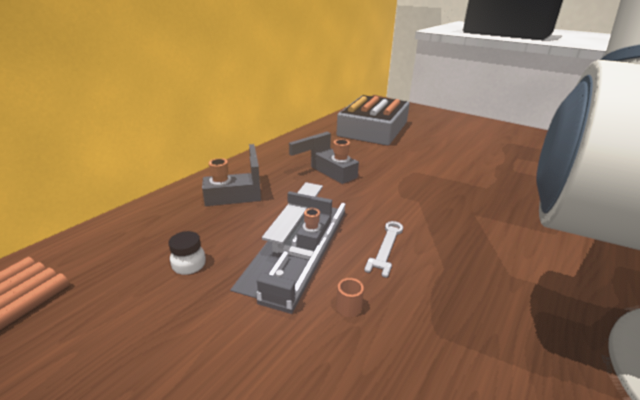

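The top view shows the track centred at about (298,207), with its dark end stop at the left, (231,235). The white spring plate is on the upper side, (320,186), and the wing lies across it at (330,194). Candidates for the carriage are the stubs at (304,212) in the channel, at (317,82) and at (448,157). The one in the channel is the smallest, so I choose it and check it in a close crop.

```bash
python3 - <<'E'
import cv2
i=cv2.imread("pics/top0.png")[150:260,210:385]
cv2.imwrite("pics/crop1.png",cv2.resize(i,None,fx=4.5,fy=4.5,interpolation=cv2.INTER_CUBIC))
E
```

```text
(no output)
```

View pics/crop1.png

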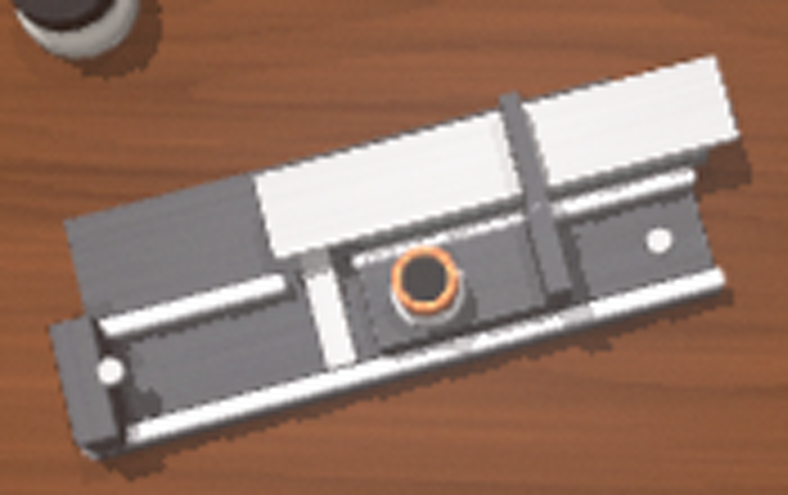

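The crop shows the small carriage with its stub at (304,212), its front just short of the white bolt at (283,219). The wing crosses the plate at (328,185). The plate corners are at about (267,189), (369,163), (374,180) and (271,207).

```bash
cat > h.py <<'E'
import numpy as np,cv2
from cell import *
np.set_printoptions(precision=4,suppress=True)
def ray(m,uv,z):
    T=m["world_from_camera"];uv=np.atleast_2d(uv).astype(float)
    d=np.c_[(uv[:,0]-m["cx"])/m["fx"],(uv[:,1]-m["cy"])/m["fy"],np.ones(len(uv))]@T[:3,:3].T
    return T[:3,3]+d*((z-T[2,3])/d[:,2])[:,None]
E
python3 - <<'E'
from h import *
m=camera_model("top")
px=np.array([[255,176],[714,57],[739,137],[275,257],[425,281],[503,95],[521,93],[556,305],[572,290]])/4.5+[210,150]
P=ray(m,px[:4],.043); print(P)
print("len",np.linalg.norm(P[0]-P[1]),np.linalg.norm(P[3]-P[2]),"wid",np.linalg.norm(P[0]-P[3]),np.linalg.norm(P[1]-P[2]))
y=(P[0]-P[1]+P[3]-P[2])[:2];y/=np.linalg.norm(y);x=np.array([y[1],-y[0]])
o=P.mean(0)[:2]-.046*x+.0525*y
print("psi",np.arctan2(y[1],y[0])-np.pi/2,"origin",o,"x",x,"y",y)
s=ray(m,px[4],.07)[0,:2]-o;print("stub in track",s@x,s@y)
for q in ray(m,px[5:],.067): print("wing",(q[:2]-o)@x,(q[:2]-o)@y)
s=o+.046*x-.12*y;print(s)
E
```

```text
[[ 0.6094  0.1456  0.043 ]
 [ 0.6645 -0.0401  0.043 ]
 [ 0.6311 -0.0507  0.043 ]
 [ 0.5762  0.1358  0.043 ]]
len 0.19371541118187158 0.19441352462462946 wid 0.03461815221087176 0.03504590477204616
psi 0.2874211046141475 origin [0.5613 0.085 ] x [0.959  0.2835] y [-0.2835  0.959 ]
stub in track -0.0011683887171217908 -0.011674117670441814
wing 0.0641435030616009 -0.06025273634966996
wing 0.06309577035698212 -0.06738370103676525
wing -0.02297030136337718 -0.058788839394452855
wing -0.018836714251770637 -0.06637073868273001
[ 0.6394 -0.0171]
```

```bash
python3 -m creep '[[1,0.05,-0.04,0,-0.026],[1,0.1,-0.08,0,-0.026],[1,0.15,-0.12,0,-0.026],[1,0.2,-0.16,0,-0.026],[1,0.25,-0.2,0,-0.026],[1,0.3,-0.24,0,-0.026],[1,0.35,-0.28,0,-0.026],[1,0.4,-0.32,0,-0.026],[1,0.45,-0.36,0,-0.026],[1,0.5,-0.4,0,-0.026],[1,0.55,-0.43,0,-0.026],[1,0.6,-0.46,0,-0.026]]' 10; python3 -m creep '[[1,0,0,0.02,0],[1,0,0,0.02,0],[1,0,0,0.02,0]]'
python3 - <<'E'
from h import *
o=get_obs();print(o['t'],o['position'],o['eef_rot'],o['opening'],o['wrist_force'])
print(camera_model("wrist"))
cv2.imwrite("pics/w1.png",get_image("wrist")[:,:,::-1])
E
```

```text
t: 1.6
position: [0.6185, -0.0077, 0.2278]
eef_rot: [-3.142, 0.0, 0.287]
wrist_force: [0.4, -1.6, 0.4]
opening: 0.0007
finger_force: 0.0
t: 1.98
position: [0.6173, -0.0102, 0.2084]
eef_rot: [3.142, 0.0, 0.286]
wrist_force: [-0.3, 0.1, 0.5]
opening: 0.0003
finger_force: 0.0
1.975 [ 0.6173 -0.0102  0.2084] [3.1416 0.0001 0.2861] 0.0002676820910534442 [-0.3329  0.0896  0.4778]
{'fx': 341.1985140702133, 'fy': 341.1985140702133, 'cx': 315.7047948938498, 'cy': 200.52399765370384, 'world_from_camera': array([[ 0.2829, -0.9229, -0.261 ,  0.6908],
       [-0.9591, -0.2723, -0.0769,  0.0102],
       [-0.0001,  0.2721, -0.9623,  0.3662],
       [ 0.    ,  0.    ,  0.    ,  1.    ]])}
```

View pics/w1.png

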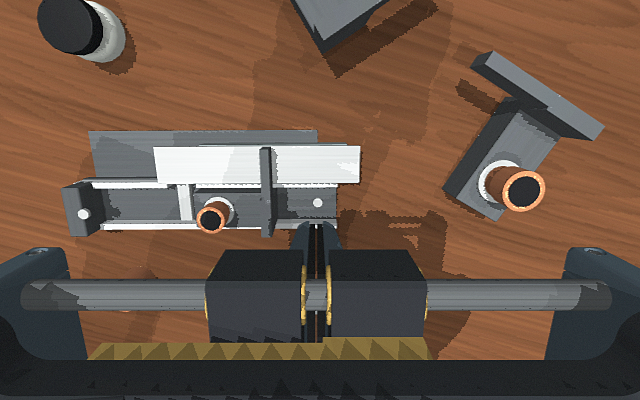

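The wrist view shows the plate with corners at about (153,147), (360,146), (360,184) and (158,184). The wing's rear top edge is at x≈273 and the closed fingers are at (316,240).

```bash
python3 - <<'E'
from h import *
m=camera_model("wrist")
P=ray(m,[[153,147.5],[360,146],[360,184],[158,184.5]],.043);print(P)
print(np.linalg.norm(P[0]-P[1]),np.linalg.norm(P[3]-P[2]),np.linalg.norm(P[0]-P[3]))
o0=np.array([.5613,.085]);x=np.array([.959,.2835]);y=np.array([-.2835,.959])
for q in list(P)+list(ray(m,[[271,148],[272,236]],.067)): print((q[:2]-o0)@x,(q[:2]-o0)@y)
o=get_obs();d=o0+.046*x-.092*y-o['position'][:2];a=o['eef_rot'][2]
print("shift",d@[np.cos(a),np.sin(a)],d@[np.sin(a),-np.cos(a)])
E
```

```text
[[ 0.6098  0.1462  0.043 ]
 [ 0.6664 -0.0407  0.043 ]
 [ 0.6315 -0.0523  0.043 ]
 [ 0.5755  0.1359  0.043 ]]
0.19530932313707408 0.19637249794837092 0.0358061398115443
0.06389268029852102 0.04494792761007102
0.0651364996802594 -0.1503626350275418
0.02841609148815171 -0.15162660140005266
0.02808612952286538 0.04475084768841897
0.06627312919847089 -0.06952365189057662
-0.01606364164844831 -0.06746765732247166
shift 0.01912782007716133 -0.015350883070213388
```

Both views agree to about 1 mm. Next I go above the plate and press it.

```bash
python3 -m creep '[[1,0.019,-0.015,0.03,0],[1,0.019,-0.015,0.07,0],[1,0.019,-0.015,0.11,0],[1,0.019,-0.015,0.135,0],[1,0.019,-0.015,0.14,0],[1,0.019,-0.015,0.14,0]]'; python3 -m creep '[[1,0,0,0.006,0],[1,0,0,0.012,0],[1,0,0,0.018,0],[1,0,0,0.022,0],[1,0,0,0.025,0],[1,0,0,0.025,0],[1,0,0,0.025,0]]'
```

```text
t: 2.78
position: [0.632, 0.0097, 0.0689]
eef_rot: [3.141, -0.001, 0.286]
wrist_force: [0.5, -0.4, 0.3]
opening: 0.0005
finger_force: 0.0
t: 3.65
position: [0.6318, 0.0101, 0.0431]
eef_rot: [3.141, -0.0, 0.287]
wrist_force: [2.3, -0.7, 4.8]
opening: 0.0005
finger_force: 2.1
```

```bash
python3 -m creep '[[1,0,0,0.001,0],[1,0,0,0.002,0],[1,0,0,0.002,0],[1,0,0,0.002,0]]'; python3 -m creep '[[1,0,-0.005,0,0],[1,0,-0.01,0,0],[1,0,-0.015,0,0],[1,0,-0.02,0,0],[1,0,-0.02,0,0]]'
python3 - <<'E'
from h import *
cv2.imwrite("pics/w2.png",get_image("wrist")[:,:,::-1])
E
```

```text
t: 4.15
position: [0.6318, 0.0101, 0.0419]
eef_rot: [3.141, -0.001, 0.287]
wrist_force: [-0.6, -0.3, 18.1]
opening: 0.0004
finger_force: 9.2
t: 4.78
position: [0.6271, 0.0287, 0.042]
eef_rot: [3.14, -0.002, 0.287]
wrist_force: [3.8, -6.2, 15.5]
opening: 0.0006
finger_force: 8.2
```

View pics/w2.png

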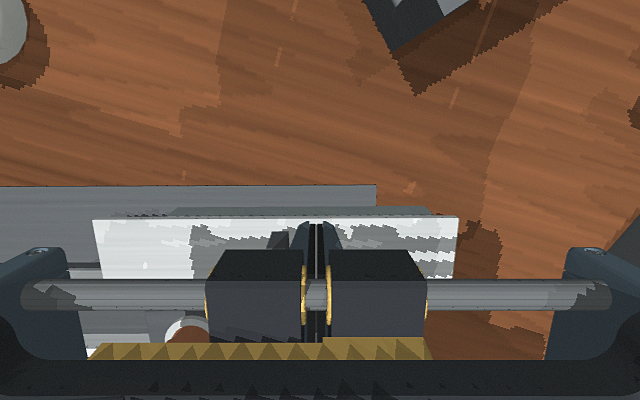

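The plate is bottomed, with the tip at 28 mm and 16 N on it, and the fingers stand just behind the wing at about (280,240). Next I push.

```bash
python3 -m creep '[[1,0,-0.007,0,0],[1,0,-0.015,0,0],[1,0,-0.023,0,0],[1,0,-0.031,0,0],[1,0,-0.039,0,0],[1,0,-0.047,0,0],[1,0,-0.055,0,0],[1,0,-0.063,0,0],[1,0,-0.071,0,0],[1,0,-0.079,0,0],[1,0,-0.085,0,0],[1,0,-0.085,0,0]]'
```

```text
t: 6.32
position: [0.6032, 0.1105, 0.0421]
eef_rot: [3.14, -0.003, 0.287]
wrist_force: [3.8, -5.9, 17.7]
opening: 0.0003
finger_force: 9.0
```

```bash
python3 -m creep '[[1,0,-0.003,0,0],[1,0,-0.006,0,0],[1,0,-0.009,0,0],[1,0,-0.011,0,0],[1,0,-0.011,0,0]]';python3 -m creep '[[1,0,-0.002,0,0],[1,0,-0.004,0,0],[1,0,-0.004,0,0]]'
```

```text
t: 6.95
position: [0.6003, 0.1205, 0.0421]
eef_rot: [3.14, -0.003, 0.287]
wrist_force: [4.9, -10.6, 17.9]
opening: 0.0007
finger_force: 9.8
t: 7.32
position: [0.5992, 0.1243, 0.0422]
eef_rot: [3.14, -0.003, 0.287]
wrist_force: [5.4, -10.3, 16.7]
opening: 0.0006
finger_force: 9.9
```

```bash
python3 -m creep '[[1,0,-0.001,0,0],[1,0,-0.001,0,0],[1,0,-0.001,0,0]]';python3 -m creep '[[1,0,-0.001,0,0],[1,0,-0.001,0,0],[1,0,-0.001,0,0]]'
```

```text
t: 7.7
position: [0.5989, 0.1251, 0.0421]
eef_rot: [3.139, -0.003, 0.287]
wrist_force: [5.0, -12.1, 17.5]
opening: 0.0004
finger_force: 10.1
t: 8.07
position: [0.5987, 0.126, 0.0422]
eef_rot: [3.139, -0.003, 0.287]
wrist_force: [5.0, -12.0, 17.4]
opening: 0.0004
finger_force: 10.1
```

```bash
python3 -m creep '[[1,0,-0.001,0,0],[1,0,-0.002,0,0],[1,0,-0.002,0,0],[1,0,-0.002,0,0]]'
python3 - <<'E'
from h import *
i=get_image("side")[:,:,::-1]
cv2.imwrite("pics/s2.png",cv2.resize(i[130:330,180:420],None,fx=3,fy=3,interpolation=cv2.INTER_CUBIC))
E
```

```text
t: 8.57
position: [0.5981, 0.1279, 0.0421]
eef_rot: [3.139, -0.003, 0.287]
wrist_force: [5.4, -11.7, 17.4]
opening: 0.0006
finger_force: 10.2
```

View pics/s2.png

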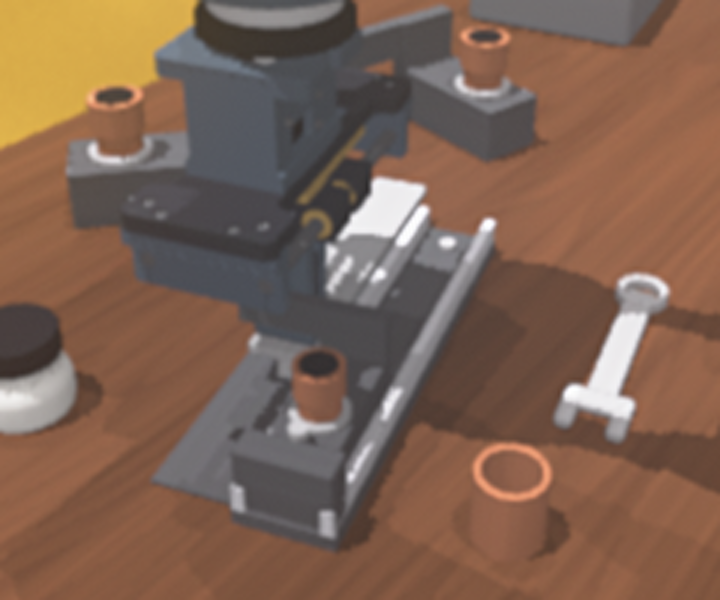

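The side view shows the carriage upright near the end stop, with its stub top at about (286.7,251.3) in the full picture. I cast that pixel to track coordinates.

```bash
python3 - <<'E'
from h import *
o=np.array([.5613,.085]);x=np.array([.959,.2835]);y=np.array([-.2835,.959])
i=cv2.imread("pics/side0.png")
m=camera_model("side")
for uv in ([286.7,251.3],[312.5,212.5]):
    q=ray(m,uv,.07)[0,:2]-o;print("stub",q@x,q@y,"carriage y",q@y-.015)
print((get_obs()['position'][:2]-o)@y)
E
python3 -m creep '[[1,0,-0.001,0,0],[1,0,-0.002,0,0],[1,0,-0.002,0,0],[1,0,-0.002,0,0]]'
```

```text
stub 0.00015043111026798764 0.096889314522496 carriage y 0.081889314522496
stub 0.0007516193635922142 -0.009435790826107382 carriage y -0.024435790826107383
0.030781311205081142
t: 9.12
position: [0.5981, 0.1287, 0.0422]
eef_rot: [3.138, -0.003, 0.287]
wrist_force: [9.1, -23.4, 17.4]
opening: 0.0002
finger_force: 17.1
```

The force has doubled and the motion has stalled, and the stub ray gives y≈81 mm: the carriage is home. Next I back off a little, then lift.

```bash
python3 -m creep '[[1,0,0.002,0,0],[1,0,0.005,0,0],[1,0,0.008,0,0],[1,0,0.008,0,0]]'; python3 -m creep '[[1,0,0,-0.006,0],[1,0,0,-0.013,0],[1,0,0,-0.02,0],[1,0,0,-0.04,0],[1,0,0,-0.07,0],[1,0,0,-0.1,0],[1,0,0.05,-0.15,0],[1,0,0.1,-0.16,0],[1,0,0.15,-0.16,0],[1,0,0.2,-0.16,0],[1,0,0.2,-0.16,0],[1,0,0.2,-0.16,0]]'
python3 - <<'E'
from h import *
i=get_image("side")[:,:,::-1]
cv2.imwrite("pics/s3.png",cv2.resize(i[130:330,180:420],None,fx=3,fy=3,interpolation=cv2.INTER_CUBIC))
i=get_image("top")[:,:,::-1]
cv2.imwrite("pics/t3.png",cv2.resize(i[150:260,210:385],None,fx=4.5,fy=4.5,interpolation=cv2.INTER_CUBIC))
E
```

```text
t: 9.62
position: [0.5987, 0.1245, 0.0421]
eef_rot: [-3.14, -0.002, 0.287]
wrist_force: [-1.3, 10.6, 20.3]
opening: 0.0006
finger_force: 10.4
t: 11.12
position: [0.6541, -0.0684, 0.2006]
eef_rot: [-3.141, 0.001, 0.286]
wrist_force: [0.4, 0.3, -0.0]
opening: 0.0006
finger_force: 0.0
```

View pics/s3.png

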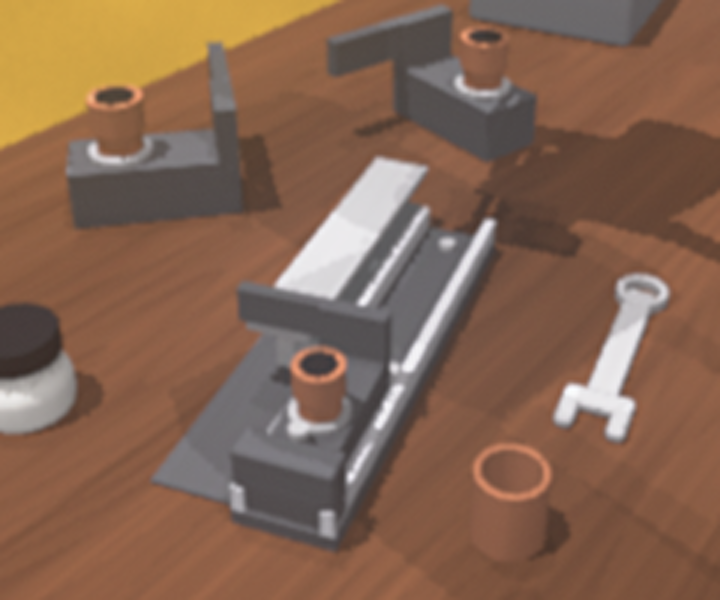

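View pics/t3.png

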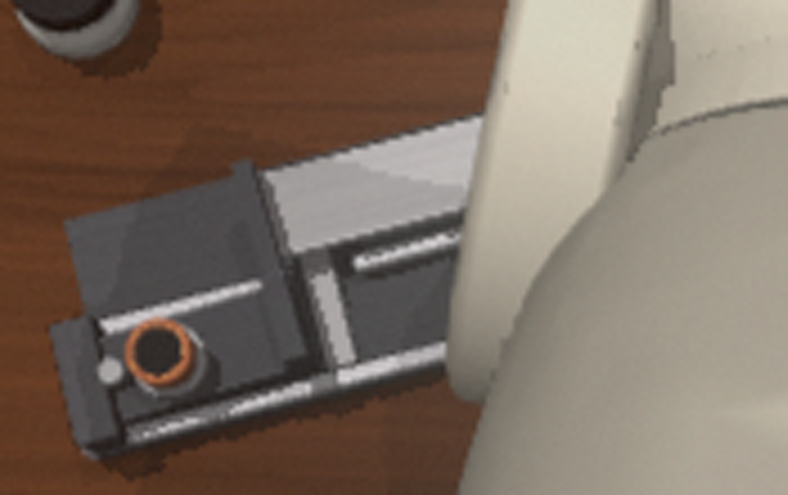

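The side view shows the stub still at (286.7,251), and the plate is up again. The top view shows the bolt standing behind the carriage at the same pixels as at the start, and the carriage against the stop. I hand the job in.

```bash
python3 -c "
from cell import *
print(finish_job())"
```

```text
the job is handed in; nothing more can be done
None
```

The job is handed in: the carriage was pushed home against the end stop with the plate held down, and after release the bolt stands up behind it with the arm clear; the judged result was not shown.

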